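# Lock the valve-box cover

### The arm

A 6-joint arm with a two-finger parallel gripper is mounted at the origin on the work surface. World frame = base frame: x ahead of the robot, y to its left, z up, the work surface at z = 0. Lengths are in mm, angles in rad, forces in N, time in s.
With the tool pointing down it reaches from about 250 to 775 mm from the base axis. Payload 8.9 kg.
Tool frame: the origin (TCP) lies midway between the tips of the shut fingers; the grasp point (between the pads) lies 19 mm behind it; z points along the fingers, x is the direction in which the jaws open and shut, and the axes are right-handed (so a half turn about z gives the same grasp; the last joint's range is limited). The gripper opens to 85 mm and grips with 20 to 120 N. Pads are 22 mm wide; open, the fingers measure 114 mm over their backs; the gripper's body (76 mm by 85 mm) begins 54 mm behind the grasp point. The pads swing forward as they close: fully open they stand 13 mm farther back than shut.
Start: joints at [1.126, 0.291, -0.153, 1.127, 0, 1.431], TCP at [158.048, 500.644, 231.305] pointing down, gripper open.
Joint ranges: [-2.52, 2.52], [-0.91, 1.74], [-1.3, 1.37], [-1.96, 2.02], [-1.52, 1.47], [-3.14, 3.14]. Speed limits (rad/s): [2.22, 2.22, 2.79, 3.14, 3.14, 3.14].

### API

Orientations are given as a 3x3 rotation matrix whose columns are the frame's x, y, z axes.
In Python, from cell import env, eyes gives the robot as it stands.
- The arm moves only by the tool send_rows, never from a script. Its argument "rows" is a list of rows, each a list of 5 numbers: the finger opening in m, from 0 to 0.0854, then the shift along the tool's x, y, z in m, then the turn about the tool's z in rad. A call has 1 to 10 rows; each row shifts and turns the commanded pose from where the row before left it, along the tool's axes as they then stand; what a row does not reach is not made up. A row lasts 1/10 s, in which the tool goes at most 50 mm and 8.59 degrees, less where a joint would pass 70% of its speed; a pose out of reach is approached as far as the arm can. A call is refused whole if a number of a shift passes 0.05 or a number of a turn 0.15, either way. A call with a gripper value outside its range is refused whole. The fingers move at their own pace and stop on an object; "newtons" is the grip in N (left out, the last holds). Time passes only in rows, so rows that do not move let the fingers close. It gives the time, the measured TCP pose, the force and the opening at its end, in the units of the state.
- env.get_state(): the state, without advancing time (a new reading comes with each control period).
- eyes.snapshot(name): name is "scene" or "side" or "wrist"; returns the picture (384x512x3 uint8, red, green, blue); there is no depth.
- eyes.camera_model(name): a dict with "fx", "fy", "cx", "cy" (pixels), "R" (3x3) and "t" (3): a world point X has camera coordinates R X + t; the wrist camera has in their place "tool_from_camera" (4x4, takes a point from camera to tool coordinates, whose origin is the TCP and whose axes are the tool frame's). Camera axes: x right, y down, z forward; pixel columns grow to the right and rows downward; lengths in mm; the calibration is good to about 2 mm. A picture is of the moment at which its call begins: read the wrist's pose just before it. camera_model takes no time and is no camera call.
- env.finish_job(): hands the job in, once; it reports no verdict.
The state is a dict: "time": time; "joints": joint angles; "qd": joint speeds; "joint_efforts": joint torques, N m; "position": TCP position; "ee_rot": TCP orientation; "ft_force": force on the tool from outside, world axes, zero at the start; "ft_torque": the same for the moment, N m; "finger_gap": opening from 0.0 (shut) to 1.0 (fully open).
Only numpy, scipy, OpenCV 4.12 (cv2) and the standard library are available. Lean on these libraries where they do the work, as an engineer would, in place of code of your own. Each camera call takes 0.05 s, during which the arm holds its last target. There are 200 camera calls.

### The job

The sprung cover on top of the grey valve box stands ajar. Put the closed fingertips in the slot of its round fastener, press the cover down and turn the fastener a quarter turn clockwise until it stops, so that the cover stays shut and locked when you let go. Grasp nothing, and leave the plungers and the bottle around the box where they stand.

Things in the scene. Friction and masses are not known exactly. Their poses are not given: they have to be found in the camera images.
- valve_box: Fixed grey steel box, 250 (x) by 240 (y) mm, walls 100 mm high, under a hinged aluminium cover. Origin: centre of its underside, on the bench. -x is its front; the cover's hinge runs along the far edge at x = +125, z = 104 mm in this frame. With the cover down the fastener's axis is at x = -65 mm, y = 0.
- slot (a point): Centre of the slot floor in the fastener's round steel head (80 mm across), on the turning axis. Slot: 30 mm wide, 15 mm deep, right across the head, open at both ends, so shut fingertips fit in beside the axis (22 mm off). y along the slot, x across, z out of the cover. Tilts and sinks with the cover, turns with the fastener. Cover fully down: 117 mm above the bench; at the start 28 mm higher.
- fastener (a joint): Turn in rad, clockwise from above: 0 unlocked, slot along the box's y (parallel to the hinge); 1.571 locked, at its stop, slot along the box's x (front to back). Starts at 0 to 0.3; takes 0.06 N m, stays where left. A hidden pawl goes under a keeper in the front wall if the cover is held below about 0.02 rad; with the cover higher it hits the keeper.
- cover (a joint): Opening in rad: 0 = fully down on a hard stop, 0.15 = fully up, where a spring holds it at the start. Pressing it down at the slot (190 mm from the hinge) takes about 3 to 5 N. Let go unlocked it springs up to 0.15; let go locked it rises only until the pawl catches at about 0.03 (6 mm at the slot).
- plunger_a: Loose turned aluminium plunger standing on the bench on the box's -y side, towards the front: dumb-bell shaped, 36 mm in diameter, 108 mm tall, 0.3 kg. Origin: centre of its foot. Bystander.
- plunger_b: A like plunger standing on the box's -y side, farther back. Origin: centre of its foot. Bystander.
- bottle: Loose black bottle with a green cap, 60 mm in diameter, 140 mm tall, standing on the box's +y side. Origin: centre of its foot. Bystander.

How it is judged (in metres and radians):
At the end, for the whole second after the job is handed in: The fastener is turned to within 0.26 rad (15 degrees) of its locked stop and the released cover stays down, less than 0.045 rad (about 9 mm at the slot) open (value of joint fastener above 1.31 rad and value of joint cover below 0.045 rad); the robot touches nothing.
It fails at once if plunger_a is moved by more than 20 mm (distance of plunger_a from where it was at the start of the episode above 0.02 m).
It fails at once if plunger_b is moved by more than 20 mm (distance of plunger_b from where it was at the start of the episode above 0.02 m).
It fails at once if the bottle is moved by more than 20 mm (distance of bottle from where it was at the start of the episode above 0.02 m).
It also fails if it takes over 38 s, if anything falls off the work surface, if the arm or the gripper's body presses on something with over 40 N, if the wrist force passes 120 N, or if a joint passes its speed limit or range.

## Working session

There is one attempt and no reset: what is moved stays moved. The work goes in short steps, Python scripts to look and compute and a tool call to move; the robot and the scene stay as the last step left them, time stands still between calls to the robot, and variables do not carry over. Pictures are saved under pics/ and viewed, about 8 in all and at most 12, crops included, and the job is handed in when it is done.

Besides the shell and the picture viewer there is one more tool, called after "Call:" as name(argument=value, ...) on one line, values as JSON. send_rows: Moves the arm, as the interface text tells. Its arguments: {"type":"object","properties":{"rows":{"type":"array"},"newtons":{"type":"number"}},"required":["rows"]}

```bash
mkdir -p pics; ls; python3 - <<'E'
from cell import env, eyes
import cv2, numpy as np
s=env.get_state(); print(s['time'],s['position'],s['ee_rot'],s['finger_gap'])
for n in ['scene','side']:
    m=eyes.camera_model(n); print(n,m)
    cv2.imwrite(f'pics/{n}0.png',eyes.snapshot(n)[:,:,::-1])
print(eyes.camera_model('wrist'))
a=cv2.imread('pics/scene0.png')
E
```

```text
pics
0.0 [157.86596893 500.24690905 230.74083979] [[ 3.01078676e-01  9.53599145e-01 -5.49819794e-04]
 [ 9.53598479e-01 -3.01079123e-01 -1.14108366e-03]
 [-1.25367566e-03 -1.80751364e-04 -9.99999198e-01]] 1.0017720142310431
scene {'fx': 382.5070135419274, 'fy': 382.5070135419274, 'cx': 258.78974538229517, 'cy': 195.6493129101412, 'R': array([[-0.65120215,  0.7588766 , -0.0064863 ],
       [ 0.64805937,  0.55162021, -0.52510399],
       [-0.39491116, -0.34615236, -0.85101335]]), 't': array([ 375.26117295, -363.30716112, 1028.78392769])}
side {'fx': 387.2734591809885, 'fy': 387.2734591809885, 'cx': 257.46886811201904, 'cy': 194.21223827323013, 'R': array([[ 0.92675873, -0.3756441 ,  0.00312611],
       [-0.22232803, -0.55517952, -0.80146488],
       [ 0.30280111,  0.74206955, -0.59803368]]), 't': array([-556.47753689,  223.10706672,  533.6162562 ])}
{'fx': 271.0042858845584, 'fy': 271.0042858845584, 'cx': 253.03719685038487, 'cy': 191.7906211078716, 'tool_from_camera': array([[ 9.99999862e-01,  2.38291030e-04,  4.68127861e-04,
        -2.99967381e-01],
       [-3.53048512e-04,  9.64776389e-01,  2.63071084e-01,
        -6.69311750e+01],
       [-3.88951228e-04, -2.63071213e-01,  9.64776340e-01,
        -1.42230327e+02],
       [ 0.00000000e+00,  0.00000000e+00,  0.00000000e+00,
         1.00000000e+00]])}
```

View pics/scene0.png

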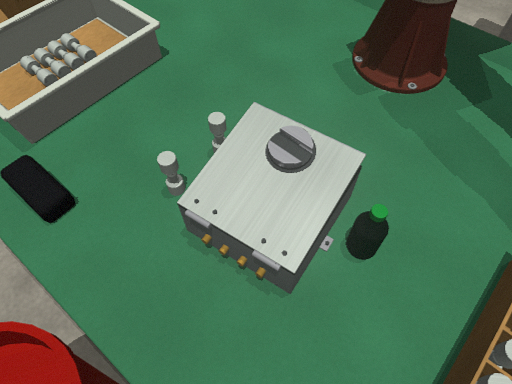

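View pics/side0.png

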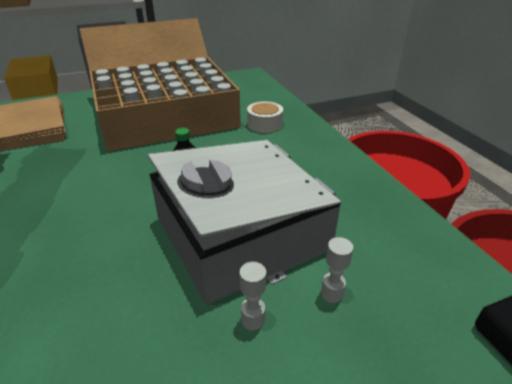

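The scene view shows the cover corners at about (255,103), (365,155), (294,268) and (179,204), with the head at (291,148). In the side view the head is at (207,177). I'll enlarge both next.

```bash
python3 - <<'E'
import cv2, numpy as np
a=cv2.imread('pics/scene0.png')[115:180,250:330]; b=cv2.imread('pics/side0.png')[150:202,170:242]
r=lambda i,k:cv2.resize(i,None,fx=k,fy=k,interpolation=cv2.INTER_CUBIC)
A=r(a,5);B=r(b,5)
o=np.zeros((330,770,3),np.uint8);o[:A.shape[0],:400]=A;o[:B.shape[0],405:405+360]=B
cv2.imwrite('pics/crop0.png',o)
E
```

```text
(no output)
```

View pics/crop0.png

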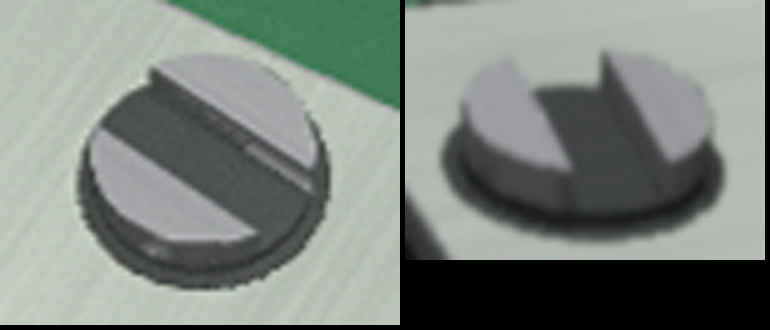

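```bash
cat >h.py <<'E'
import cv2, numpy as np
from cell import env, eyes
def P(n):
    m=eyes.camera_model(n); K=np.array([[m['fx'],0,m['cx']],[0,m['fy'],m['cy']],[0,0,1]])
    return K@np.c_[m['R'],m['t']]
def tri(a,b):
    X=cv2.triangulatePoints(P('scene'),P('side'),np.array(a,float).T,np.array(b,float).T); return (X[:3]/X[3]).T
def plane(n,px,z):
    p=P(n); out=[]
    for u,v in px:
        A=np.c_[p[:,:2],-np.array([u,v,1])]; out.append(np.r_[np.linalg.solve(A,-(p[:,2]*z+p[:,3]))[:2],z])
    return np.array(out)
E
python3 - <<'E'
from h import *
np.set_printoptions(precision=1,suppress=True)
X=tri([(280.4,129.4),(313,148.4),(269.4,141),(301,162)],[(203.4,183.6),(191,161.6),(222.6,182.6),(209.6,160.4)])
print(X,X.mean(0)); 
for i,j in [(0,1),(2,3),(0,2),(1,3)]: print(X[j]-X[i],np.linalg.norm(X[j]-X[i]))
# cover corners: front-y, front+y, hinge+y, hinge-y ; scene, side
C=tri([(255,103),(365,155),(294,272),(179,204)],[(207,235),(150,155),(275,142),(340,203)])
print(C)
print('plungers feet/bottle',plane('scene',[(219,146),(174,188)],0),tri([(217,118),(168,158),(379,212)],[(253,272),(340,247),(182,133)]))
E
```

```text
[[509.3  -4.5 160.4]
 [507.1  66.  159.8]
 [539.4  -5.3 154.9]
 [539.5  66.  154.2]] [523.8  30.5 157.3]
[-2.3 70.5 -0.6] 70.5540279165988
[ 0.1 71.3 -0.7] 71.29646147138979
[30.1 -0.7 -5.5] 30.58584292867999
[32.4  0.1 -5.6] 32.920451395486495
[[482.5 -95.4 144.1]
 [449.4 139.4 144.9]
 [697.5 166.7 107.7]
 [721.2 -62.7 103.6]]
plungers feet/bottle [[ 524.8 -164.6    0. ]
 [ 670.3 -158.5    0. ]] [[ 531.3 -151.4  106.1]
 [ 665.2 -152.9  104.8]
 [ 525.3  218.5  134.2]]
```

Call:
send_rows(rows=[[0,-0.018,0.0247,0,0],[0,-0.018,0.0247,0,0],[0,-0.018,0.0247,0,0],[0,-0.018,0.0247,0,0],[0,-0.018,0.0247,0,0],[0,-0.018,0.0247,0,0],[0,-0.018,0.0247,0,0],[0,-0.018,0.0247,0,0],[0,-0.018,0.0247,0,0],[0,-0.018,0.0247,0,0]], newtons=40)

```text
time: 1.1
position: [339.8, 253.5, 231.1]
ee_rot: [[0.301, 0.954, -0.0], [0.954, -0.301, -0.0], [-0.0, -0.0, -1.0]]
ft_force: [0.9, 0.7, -0.2]
finger_gap: -0.002
```

Call:
send_rows(rows=[[0,-0.018,0.0247,0,0],[0,-0.018,0.0247,0,0],[0,-0.018,0.0247,0,0],[0,-0.018,0.0247,0,0],[0,-0.018,0.0247,0,0],[0,-0.018,0.0247,0,0],[0,-0.018,0.0247,0,0],[0,-0.018,0.0247,0,0],[0,-0.018,0.0247,0,0],[0,-0.018,0.0247,0,0]])

```text
time: 2.1
position: [521.2, 7.5, 231.0]
ee_rot: [[0.301, 0.954, -0.001], [0.954, -0.301, 0.0], [-0.0, -0.001, -1.0]]
ft_force: [0.3, -0.8, 0.5]
finger_gap: 0.002
```

Call:
send_rows(rows=[[0,0,0,0,-0.11],[0,0,0,0,-0.11],[0,0,0,0,-0.11],[0,0,0,0,0],[0,0,0,0,0]])

```text
time: 2.6
position: [520.6, 8.7, 231.1]
ee_rot: [[-0.021, 1.0, -0.0], [1.0, 0.021, 0.0], [0.0, -0.0, -1.0]]
ft_force: [-0.4, -0.4, -0.2]
finger_gap: -0.001
```

```bash
cat > w.py <<'E'
from h import *
def wmodel():
    s=env.get_state(); m=eyes.camera_model('wrist'); T=np.eye(4);T[:3,:3]=s['ee_rot'];T[:3,3]=s['position']
    W=np.linalg.inv(T@m['tool_from_camera']); K=np.array([[m['fx'],0,m['cx']],[0,m['fy'],m['cy']],[0,0,1]])
    return K@W[:3]
E
python3 - <<'E'
from w import *
np.set_printoptions(precision=3,suppress=True)
s=env.get_state();print(s['time'],s['position'],s['ee_rot'],s['joints'],s['ft_force'],s['finger_gap'])
p=wmodel(); np.save('p1.npy',p)
im=eyes.snapshot('wrist')[:,:,::-1].copy(); cv2.imwrite('pics/w1.png',im)
for X in [(509.3,-4.5,160.4),(507.1,66,159.8),(539.4,-5.3,154.9),(539.5,66,154.2),s['position']]:
    q=p@np.r_[X,1]; q=q[:2]/q[2]; print(q)
E
```

```text
2.6 [520.572   8.679 231.098] [[-0.021  1.    -0.   ]
 [ 1.     0.021  0.   ]
 [ 0.    -0.    -1.   ]] [-0.124  0.283 -0.165  1.124  0.    -0.145] [-0.412 -0.394 -0.154] -0.0005465438561721793
[237.175 188.703]
[323.902 187.68 ]
[236.39  220.918]
[318.888 222.359]
[253.234 239.416]
```

View pics/w1.png

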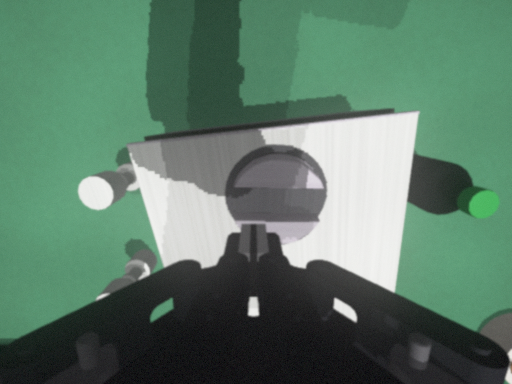

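The slot edges lie in rows 188–221 and columns 235–322, which matches my triangulated corners to within 2 px. The shut tip is about 15 mm wide along the slot. I'm going in.

Call:
send_rows(rows=[[0,0,0.002,0.01,0],[0,0,0,0.01,0],[0,0,0,0.01,0],[0,0,0,0.01,0],[0,0,0,0.01,0],[0,0,0,0.01,0],[0,0,0,0.004,0],[0,0,0,0.004,0],[0,0,0,0,0]])

```text
time: 3.55
position: [522.6, 8.7, 163.0]
ee_rot: [[-0.024, 1.0, -0.0], [1.0, 0.024, 0.0], [0.0, -0.0, -1.0]]
ft_force: [-0.4, 0.8, 0.7]
finger_gap: -0.001
```

Call:
send_rows(rows=[[0,0,0,0.003,0],[0,0,0,0.003,0],[0,0,0,0.003,0],[0,0,0,0,0]])

```text
time: 3.95
position: [522.5, 8.7, 153.9]
ee_rot: [[-0.024, 1.0, -0.001], [1.0, 0.024, 0.0], [0.0, -0.001, -1.0]]
ft_force: [0.5, -0.4, -0.1]
finger_gap: 0.001
```

Call:
send_rows(rows=[[0,0,0,0.002,0],[0,0,0,0.002,0],[0,0,0,0.002,0],[0,0,0,0,0]])

```text
time: 4.35
position: [522.6, 8.7, 148.0]
ee_rot: [[-0.024, 1.0, -0.0], [1.0, 0.024, 0.0], [0.0, -0.0, -1.0]]
ft_force: [-0.8, 0.3, -0.2]
finger_gap: -0.0
```

No force 12 mm below the rim, so the tips are in the slot. Next I press down, letting x follow the cover's arc.

Call:
send_rows(rows=[[0,0,0,0.003,0],[0,0,0,0.003,0],[0,0,-0.001,0.003,0],[0,0,0,0,0]])

```text
time: 4.75
position: [521.9, 8.5, 139.1]
ee_rot: [[-0.024, 1.0, 0.0], [1.0, 0.024, -0.0], [-0.0, 0.0, -1.0]]
ft_force: [0.2, -1.7, 4.4]
finger_gap: 0.0
```

Call:
send_rows(rows=[[0,0,-0.001,0.004,0],[0,0,-0.001,0.004,0],[0,0,-0.001,0.004,0],[0,0,0,0.004,0],[0,0,0,0,0]])

```text
time: 5.25
position: [518.7, 8.5, 122.9]
ee_rot: [[-0.024, 1.0, -0.0], [1.0, 0.024, -0.0], [-0.0, -0.0, -1.0]]
ft_force: [2.9, -1.3, 4.5]
finger_gap: 0.002
```

Call:
send_rows(rows=[[0,0,0,0.002,0],[0,0,0,0.002,0],[0,0,0,0,0]])

```text
time: 5.55
position: [518.5, 8.5, 119.1]
ee_rot: [[-0.024, 1.0, -0.001], [1.0, 0.024, -0.0], [-0.0, -0.001, -1.0]]
ft_force: [0.2, -1.5, 4.9]
finger_gap: 0.003
```

Call:
send_rows(rows=[[0,0,0,0.001,0],[0,0,0,0.001,0],[0,0,0,0,0]])

```text
time: 5.85
position: [518.4, 8.5, 117.1]
ee_rot: [[-0.024, 1.0, -0.001], [1.0, 0.024, -0.0], [-0.0, -0.001, -1.0]]
ft_force: [-0.5, -3.3, 5.3]
finger_gap: -0.001
```

Call:
send_rows(rows=[[0,0,0,0.001,0],[0,0,0,0,0]])

```text
time: 6.05
position: [518.6, 8.5, 116.8]
ee_rot: [[-0.024, 1.0, -0.0], [1.0, 0.024, -0.0], [-0.0, -0.0, -1.0]]
ft_force: [-2.9, -2.5, 10.6]
finger_gap: -0.003
```

Call:
send_rows(rows=[[0,0.0001,-0.0022,0,0.1],[0,0.0001,-0.0022,0,0.1],[0,0.0001,-0.0022,0,0.1],[0,0.0001,-0.0022,0,0.1],[0,0,0,0,0]])

```text
time: 6.55
position: [510.9, 10.3, 116.8]
ee_rot: [[0.37, 0.929, 0.002], [0.929, -0.37, 0.0], [0.001, 0.002, -1.0]]
ft_force: [0.6, -1.0, 5.9]
finger_gap: -0.002
```

Call:
send_rows(rows=[[0,0.0001,-0.0022,0,0.1],[0,0.0001,-0.0022,0,0.1],[0,0.0001,-0.0022,0,0.1],[0,0.0001,-0.0022,0,0.1],[0,0,0,0,0]])

```text
time: 7.05
position: [503.7, 14.9, 116.8]
ee_rot: [[0.702, 0.712, 0.002], [0.712, -0.702, 0.0], [0.002, 0.001, -1.0]]
ft_force: [2.8, -2.1, 6.0]
finger_gap: -0.003
```

Call:
send_rows(rows=[[0,0.0001,-0.0022,0,0.1],[0,0.0001,-0.0022,0,0.1],[0,0.0001,-0.0022,0,0.1],[0,0.0001,-0.0022,0,0.1],[0,0,0,0,0]])

```text
time: 7.55
position: [499.2, 22.0, 116.8]
ee_rot: [[0.924, 0.382, 0.003], [0.382, -0.924, -0.0], [0.002, 0.001, -1.0]]
ft_force: [4.2, -2.1, 3.8]
finger_gap: -0.003
```

Call:
send_rows(rows=[[0,0.0001,-0.0022,0,0.1],[0,0.0001,-0.0022,0,0.1],[0,0.0001,-0.0015,0,0.06],[0,0,0,0,0]])

```text
time: 7.95
position: [498.0, 27.4, 116.9]
ee_rot: [[0.991, 0.133, 0.003], [0.133, -0.991, -0.001], [0.003, 0.001, -1.0]]
ft_force: [5.7, -4.3, 4.4]
finger_gap: -0.001
```

Call:
send_rows(rows=[[0,0,-0.001,0,0],[0,0,-0.001,0,0],[0,0,0,0,0]])

```text
time: 8.25
position: [497.8, 29.2, 116.9]
ee_rot: [[0.991, 0.135, 0.003], [0.135, -0.991, -0.001], [0.003, 0.002, -1.0]]
ft_force: [6.7, -3.8, 4.2]
finger_gap: 0.001
```

Call:
send_rows(rows=[[0,0,-0.001,0,0],[0,0,-0.001,0,0],[0,0,0,0,0]])

```text
time: 8.55
position: [497.9, 30.3, 117.0]
ee_rot: [[0.991, 0.135, 0.004], [0.135, -0.991, -0.003], [0.003, 0.003, -1.0]]
ft_force: [5.3, -8.9, 4.7]
finger_gap: -0.002
```

Call:
send_rows(rows=[[0,0,-0.001,0,0],[0,0,-0.001,0,0],[0,0,0,0,0]])

```text
time: 8.85
position: [497.9, 30.4, 117.2]
ee_rot: [[0.991, 0.134, 0.004], [0.134, -0.991, -0.007], [0.003, 0.007, -1.0]]
ft_force: [6.1, -17.3, 3.8]
finger_gap: 0.002
```

```bash
python3 - <<'E'
from w import *
o=np.zeros((340,800,3),np.uint8)
r=lambda i:cv2.resize(i,(400,340),interpolation=cv2.INTER_CUBIC)
a=eyes.snapshot('side')[:,:,::-1];b=eyes.snapshot('scene')[:,:,::-1]
o[:,:400]=r(a[130:232,150:270]);o[:,400:]=r(b[90:192,230:350]);cv2.imwrite('pics/chk.png',o)
E
```

```text
(no output)
```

View pics/chk.png

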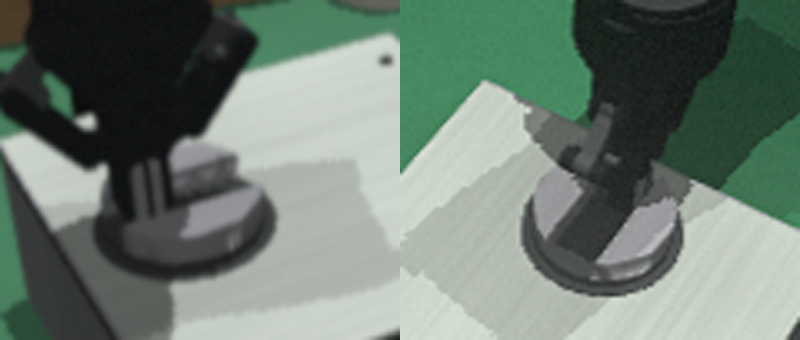

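The slot now runs front to back with the cover down. The tip stopped moving while side force rose to 17 N, so the fastener is at its stop. I'll ease off sideways and lift.

Call:
send_rows(rows=[[0,0,0.002,0,0],[0,0,0.002,0,0],[0,0,0.002,0,0],[0,0,0,0,0]])

```text
time: 9.35
position: [497.1, 28.5, 116.8]
ee_rot: [[0.991, 0.136, 0.002], [0.136, -0.991, 0.002], [0.002, -0.002, -1.0]]
ft_force: [3.0, 2.1, 7.1]
finger_gap: 0.003
```

Call:
send_rows(rows=[[0,0,0,-0.002,0],[0,0,0,-0.002,0],[0,0,0,-0.003,0],[0,0,0,-0.003,0],[0,0,0,0,0]])

```text
time: 9.85
position: [495.5, 27.7, 126.2]
ee_rot: [[0.991, 0.135, -0.002], [0.135, -0.991, -0.0], [-0.002, -0.0, -1.0]]
ft_force: [0.9, -0.2, -0.3]
finger_gap: 0.003
```

Call:
send_rows(rows=[[0,0,0,-0.005,0],[0,0,0,-0.01,0],[0,0,0,-0.02,0],[0,0,0,-0.02,0],[0,0,0,-0.02,0],[0,0,0,-0.02,0],[0,0,0,-0.02,0],[0,0,0,-0.02,0],[0,0,0,0,0],[0,0,0,0,0]])

```text
time: 10.85
position: [496.4, 27.7, 261.6]
ee_rot: [[0.991, 0.135, 0.001], [0.135, -0.991, -0.0], [0.001, 0.0, -1.0]]
ft_force: [-0.1, -0.1, -0.4]
finger_gap: 0.001
```

```bash
python3 - <<'E'
from w import *
s=env.get_state();print(s['time'],s['position'],s['ft_force'])
a=eyes.snapshot('side')[:,:,::-1];b=eyes.snapshot('scene')[:,:,::-1]
cv2.imwrite('pics/side2.png',a);cv2.imwrite('pics/scene2.png',b)
o=np.zeros((330,800,3),np.uint8);r=lambda i:cv2.resize(i,(400,330),interpolation=cv2.INTER_CUBIC)
o[:,:400]=r(a[130:295,150:350]);o[:,400:]=r(b[90:255,160:360]);cv2.imwrite('pics/chk2.png',o)
E
```

```text
10.85 [496.37719717  27.70286166 261.62142058] [-0.11266006 -0.13646548 -0.42868056]
```

View pics/chk2.png

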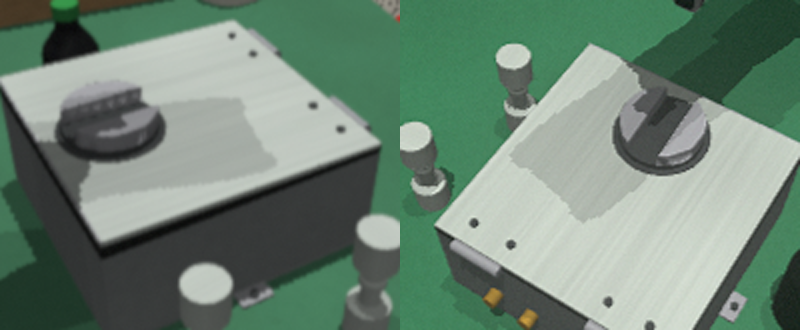

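The cover is nearly flat and the slot runs front to back. The plungers and bottle still stand where they were. One numeric check before I hand in.

```bash
python3 - <<'E'
from h import *
np.set_printoptions(precision=1,suppress=True)
f=lambda l:[(x/2+160-200,y/2+90) for x,y in l]
C=tri([(255,112),(360.5,162.5)],[(200,251.5),(150,170)]);print('front corners',C)
# slot edges in scene: dark floor band's left and right edges on head top plane
for e in ([(662,87),(622,133)],[(694,103),(660,165)]):
    q=plane('scene',f(e),137); d=q[1]-q[0]; print(q[:,:2],np.arctan2(d[1],d[0]))
E
```

```text
front corners [[474.5 -97.  115.1]
 [445.  135.6 115.9]]
[[487.6   4.7]
 [553.5  10.7]] 0.09018292855605504
[[483.7  39.2]
 [559.1  58.6]] 0.2512240033713498
```

```bash
python3 -c "
from cell import env
print(env.finish_job())"
```

```text
the job is handed in; nothing more can be done
None
```

The cover is shut and the fastener is turned to its locked stop. I handed the job in at about 11 s of the 38 s allowed.

I put the shut fingertips in the slot 22 mm off its axis and pressed the cover onto its hard stop, with the tip at about 117 mm. I then moved the tip clockwise round the axis. At the end it stopped moving while the side force rose to 17 N, so I took that as the locked stop. I eased off and lifted clear; the arm stands free at 262 mm.

**Cover after release:** its front corners measure about 115 mm high, against 144 mm at the start. That is about 0.03 rad open, which matches the pawl catching and is under the 0.045 limit.

**Slot direction:** the two slot edges in the last picture gave 0.09 and 0.25 rad against a box yaw of about 0.125. They disagree, as my readings were rough, but both are within the 0.26 rad tolerance.

**Bystanders:** the plungers and bottle look unmoved in the last pictures, judged by eye. The hand-in gave no verdict.

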